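# Start the popcorn hob

## Task

Get the popcorn going: on the switch box press the blue rocker (extractor fan) fully on, then the red rocker (hob power) fully on, each by pushing down its dotted half; then push the green start button on the hob all the way in with the fingers and let it come back out. Leave the yellow and white rockers off and the popper, canister, bowls, scoop, oil and salt shaker standing where they are; nothing is to be picked up.

Things in the scene. Friction and masses are not known exactly. Their poses are not given: they have to be found in the camera images.
- blue_rocker (a joint): Angle of the blue paddle rocker on the switch box, rad: 0 = off (far half, with the dot, raised), 0.40 = fully on (far half pushed down till level, hard stop). Starts at 0 to 0.05. All four are alike: two halves 26 mm long and 28 mm wide either side of the hinge; they stay where left; 2 to 5 N moves one.
- blue_press (a point): Press point of the blue rocker: on top of its far, dotted half, mid-width, 18 mm from the hinge line; about 53 mm above the shelf when off. Moves with the rocker, sinking 7 mm as it goes on. y: along the hinge line (long side of the box); x: across the box, hinge to far edge, dipping by the joint angle.
- red_rocker (a joint): Angle of the red paddle rocker on the switch box, rad: 0 = off (far half, with the dot, raised), 0.40 = fully on (far half pushed down till level, hard stop). Starts at 0 to 0.05. 
- red_press (a point): Press point of the red rocker: on top of its far, dotted half, mid-width, 18 mm from the hinge line; about 53 mm above the shelf when off. Moves with the rocker, sinking 7 mm as it goes on. y: along the hinge line (long side of the box); x: across the box, hinge to far edge, dipping by the joint angle.
- yellow_rocker (a joint): Angle of the yellow paddle rocker on the switch box, rad: 0 = off (far half, with the dot, raised), 0.40 = fully on (far half pushed down till level, hard stop). Starts at 0 to 0.05. To be left off.
- yellow_press (a point): Press point of the yellow rocker: on top of its far, dotted half, mid-width, 18 mm from the hinge line; about 53 mm above the shelf when off. Moves with the rocker, sinking 7 mm as it goes on. y: along the hinge line (long side of the box); x: across the box, hinge to far edge, dipping by the joint angle.
- white_rocker (a joint): Angle of the white paddle rocker on the switch box, rad: 0 = off (far half, with the dot, raised), 0.40 = fully on (far half pushed down till level, hard stop). Starts at 0 to 0.05. To be left off.
- white_press (a point): Press point of the white rocker: on top of its far, dotted half, mid-width, 18 mm from the hinge line; about 53 mm above the shelf when off. Moves with the rocker, sinking 7 mm as it goes on. y: along the hinge line (long side of the box); x: across the box, hinge to far edge, dipping by the joint angle.
- switch_box: Grey four-gang switch box fixed to the shelf, 90 (x) by 300 (y) by 34 mm high; origin at the centre of its underside, x pointing away from the robot. Four rockers in a row along y, 70 mm apart, in any order, hinges 46 mm above the shelf. It stands to the left or right, turned up to 0.25 rad.
- hob: Black portable hob fixed to the shelf on the other side, 340 mm (x) by 280 mm (y) by 60 mm high, aluminium strip along the front; origin on the shelf right under the start button, 35 mm behind the front edge, midway along it; x points away from the robot (turned up to 0.25 rad).
- start (a joint): Travel of the round green start button on the hob's front strip, m: 0 = out, 0.006 = fully in. Pushed straight down; springs back when let go; fully in takes 5 N and then it stops hard.
- start_top (a point): Centre of the top of the start button (green, 32 mm across, in a low grey collar on the hob); moves down with it.
- popper: Loose aluminium stovetop popper standing on the hob, 206 mm across, 138 mm high to the lid and 202 mm to the top of its crank knob, wooden side handle along its own +y reaching 226 mm from the axis; origin at the centre of its underside, 190 mm behind the start button. Leave alone.
- canister: Loose clear acrylic canister with a steel flip latch, 104 x 104 mm, 147 mm high, behind the switch box; origin at the centre of its underside. Leave alone.
- bowls: Three nested stainless bowls, one loose stack 148 mm across and 84 mm high, behind the switch box; origin at the centre of the underside. Leave alone.
- scoop: Loose blue silicone scoop lying in front of the switch box, about 175 mm long along its y, 60 mm across and 38 mm high; origin on the underside between cup (at -y) and handle. Leave alone.
- oil: Loose amber oil bottle, 58 mm across, 190 mm high, in front of the hob; origin at the centre of its underside. Leave alone.
- shaker: Loose white salt shaker with steel cap, 48 mm across, 80 mm high, in front of the hob; origin at the centre of its underside. Leave alone.

How it is judged:
By the outcome, as a careful person would: the job done as asked, in the order asked, and still so for the second after the job is handed in, with the robot touching nothing.
It also fails if it takes over 58 s, if anything falls off the work surface, if the arm or the gripper's body presses on something with over 40 N, if the wrist force passes 120 N, or if a joint passes its speed limit or range.

## Robot

A 7-joint arm with a two-finger parallel gripper is mounted at the origin on the work surface. World frame = base frame: x ahead of the robot, y to its left, z up, the work surface at z = 0. Lengths are in m, angles in degrees, forces in N, time in s.
With the tool pointing down it reaches from about 0.4 to 0.925 m from the base axis. Payload 4.1 kg.
Tool frame: the origin (TCP) lies between the finger pads; the fingertips stand 14 mm ahead of it and the grasp point (between the pads) lies 5 mm behind it (r.finger_overhang is the distance from the TCP to the fingertips, in m); z points along the fingers, y is the line along which they close (so a half turn about z gives the same grasp; the last joint's range is limited). The gripper opens to 85 mm and grips with 20 to 120 N. Pads are 22 mm wide; open, the fingers measure 114 mm over their backs; the gripper's body (76 mm by 85 mm) begins 54 mm behind the grasp point. The pads swing forward as they close: fully open they stand 13 mm farther back than shut.
Start: joints at [-77.006, 22.827, 2.584, 88.041, -1.071, 69.15, -2.905], TCP at [0.208, 0.616, 0.219] pointing down, gripper open.
Joint ranges: [-161.44, 161.44], [-28.35, 127.94], [-78.24, 83.42], [0, 140.83], [-78.03, 258.03], [13.02, 114.36], [-168.23, 168.23]. Speed limits (degrees/s): [147.25, 147.25, 180, 180, 180, 180, 180].

## Interface

Orientations are given as a 3x3 rotation matrix whose columns are the frame's x, y, z axes.
In Python, from cell import r, grab_frame, camera_info, finish_job, find_in gives the robot as it stands.
- The arm moves only by the tool step_arm, never from a script. Its argument "increments" is a list of rows, each an object of numbers: "rx", "ry", "rz": the turn, a rotation vector about the tool's x, y, z each as a share of 90 degrees, from -1 to 1; "tx", "ty", "tz": the shift along the tool's x, y, z each as a share of 25 cm, from -1 to 1; "gripper": the opening, from -1 (shut) to 1 (fully open). A call has exactly 8 rows; each row is the pose to reach, as a shift and turn from the pose commanded when the call began, along the tool's axes at that moment; what a row does not reach only later rows make up. A row lasts 1/12 s, in which the tool goes at most 41.7 mm and 7.16 degrees, less where a joint would pass 70% of its speed; a pose out of reach is approached as far as the arm can. A call with a number of a shift or a turn outside -1 to 1 is refused whole. A call with a gripper value outside its range is refused whole. The fingers move at their own pace and stop on an object; "newtons" is the grip in N (left out, the last holds). Time passes only in rows, so rows that repeat a pose let the fingers close, or fill a call up. It gives the time, the measured TCP pose, the force, the opening and the grip force at its end, in the units of the state.
- r.get_state(): the state, without advancing time (a new reading comes with each control period).
- grab_frame(name): name is "scene" or "side" or "wrist"; returns (picture, depth): 480x640x3 uint8, blue, green, red; 480x640 float32, m along the optical axis (not along the pixel's ray), 0 where there is no reading.
- camera_info(name): a dict with "fx", "fy", "cx", "cy" (pixels), "R" (3x3) and "t" (3): a world point X has camera coordinates R X + t. Camera axes: x right, y down, z forward; pixel columns grow to the right and rows downward; lengths in m; the calibration is good to about 2 mm. The wrist camera is an equidistant fisheye: a pixel r from the principal point sees the ray r / f radians off the axis. A picture is of the moment at which its call begins: read the wrist's pose just before it. camera_info takes no time and is no camera call; for the wrist camera it gives the pose at the moment of the call.
- finish_job(): hands the job in; it is judged then, once.
Trained networks look in the newest picture that a camera, given by its name, has taken for a name from the list of things; names that differ only in an ending like _2 or _b are one class to them, and where a whole thing is asked for, a point or a joint stands for the part that bears it (a point fixed in the world has none). Each returns a list of dicts, best first, with "conf" (0 to 1); they miss things now and then, are a little off and sometimes report something else, mostly with a low value. They report only what shows in the picture. A call takes as long as a camera call.
- find_in(camera, query): "centre" ([row, column] in pixels, amid what is visible of it).
The state is a dict: "clock": time; "q": joint angles; "qd": joint speeds; "effort": joint torques, N m; "eef_pos": TCP position; "ee_rot": TCP orientation; "ft_force": force on the tool from outside, world axes, zero at the start; "ft_torque": the same for the moment, N m; "opening": finger opening in m; "finger_force": force on a finger pad.
Only numpy, scipy, OpenCV 4.12 (cv2) and the standard library are available. Lean on these libraries where they do the work, as an engineer would, in place of code of your own. Each camera call takes 0.05 s, during which the arm holds its last target. There are 200 camera calls.

## Working session

There is one attempt and no reset: what is moved stays moved. The work goes in short steps, Python scripts to look and compute and a tool call to move; the robot and the scene stay as the last step left them, time stands still between calls to the robot, and variables do not carry over. Pictures are saved under pics/ and viewed, at most 10 in all, crops included, and the job is handed in when it is done.

Besides the shell and the picture viewer there is one more tool, called as name(argument=value, ...), one argument or row to a line, values as JSON. step_arm: Moves the arm, as the interface text tells. Its arguments: {"type":"object","properties":{"increments":{"type":"array","items":{"type":"object","properties":{"rx":{"type":"number","minimum":-1,"maximum":1},"ry":{"type":"number","minimum":-1,"maximum":1},"rz":{"type":"number","minimum":-1,"maximum":1},"tx":{"type":"number","minimum":-1,"maximum":1},"ty":{"type":"number","minimum":-1,"maximum":1},"tz":{"type":"number","minimum":-1,"maximum":1},"gripper":{"type":"number"}}}},"newtons":{"type":"number"}},"required":["increments"]}

```bash
mkdir -p pics
cat > h.py <<'E'
from cell import r, grab_frame, camera_info, finish_job, find_in
import numpy as np, cv2
def w(ci,d,row,col):
    row,col=int(round(row)),int(round(col))
    p=d[max(row-2,0):row+3,max(col-2,0):col+3]; p=p[p>0]
    if p.size==0: return None
    z=np.median(p)
    return np.array(ci["R"]).T@(np.array([(col-ci["cx"])/ci["fx"]*z,(row-ci["cy"])/ci["fy"]*z,z])-np.array(ci["t"]))
E
python3 - <<'E'
from h import *
np.set_printoptions(precision=4,suppress=True)
s=r.get_state();print(s["clock"],s["eef_pos"],s["ee_rot"],s["ft_force"],s["opening"])
for c in("scene","side"):
    im,d=grab_frame(c);ci=camera_info(c);cv2.imwrite(f"pics/{c}0.png",im);np.save(c+"_d.npy",d)
    print(c,-np.array(ci["R"]).T@ci["t"])
    for n in("blue_press","red_press","yellow_press","white_press","start_top","hob","switch_box","popper","oil","shaker","scoop","canister","bowls"):
        for f in find_in(c,n)[:2]:
            print(n,np.round(f["conf"],2),np.round(f["centre"]),w(ci,d,*f["centre"]))
E
```

```text
0.0 [0.2078 0.6152 0.2181] [[-0.9474  0.32   -0.0005]
 [ 0.32    0.9474 -0.0018]
 [-0.0001 -0.0019 -1.    ]] [-0.0476 -0.6799  0.2707] 0.08574212034033632
scene [1.049  0.4353 1.0905]
blue_press 0.81 [342. 476.] [0.5109 0.3329 0.045 ]
blue_press 0.53 [170. 316.] [ 0.4634 -0.1283  0.1169]
red_press 0.56 [321. 439.] [0.5251 0.2565 0.0461]
yellow_press 0.77 [286. 379.] [0.547  0.1247 0.0465]
white_press 0.87 [304. 405.] [0.5432 0.1874 0.0486]
start_top 0.75 [186. 255.] [ 0.5612 -0.2134  0.0775]
start_top 0.32 [323. 443.] [0.5232 0.2646 0.0462]
hob 0.56 [263. 242.] [ 0.7121 -0.0866  0.0878]
switch_box 0.66 [322. 422.] [0.5429 0.2319 0.0329]
switch_box 0.64 [324. 440.] [0.5293 0.2619 0.0471]
popper 0.89 [229. 198.] [ 0.7549 -0.1395  0.1952]
oil 0.6 [172. 314.] [ 0.4666 -0.131   0.111 ]
oil 0.45 [321. 440.] [0.5239 0.258  0.0463]
shaker 0.95 [148. 256.] [ 0.4776 -0.3021  0.0607]
scoop 0.92 [263. 411.] [0.438  0.1244 0.0036]
scoop 0.24 [345. 474.] [0.5202 0.3341 0.0485]
canister 0.81 [399. 422.] [0.7035 0.3385 0.1466]
canister 0.19 [342. 473.] [0.5151 0.3289 0.0457]
bowls 0.87 [353. 347.] [
[... 185 characters left out ...]
487 0.1162 0.0465]
yellow_press 0.49 [435. 326.] [0.513  0.3286 0.0455]
white_press 0.66 [343. 326.] [0.5373 0.1841 0.0454]
white_press 0.26 [384. 324.] [0.5284 0.2553 0.0467]
hob 0.66 [216. 317.] [ 0.6046 -0.1014  0.0587]
switch_box 0.97 [400. 330.] [0.516  0.2726 0.0345]
popper 0.65 [159. 266.] [ 0.7051 -0.1021  0.1844]
oil 0.94 [202. 397.] [ 0.448  -0.1244  0.1038]
oil 0.66 [434. 322.] [0.5187 0.3287 0.0465]
shaker 0.92 [173. 389.] [ 0.4675 -0.3025  0.0434]
scoop 0.96 [331. 382.] [0.4468 0.1143 0.0026]
canister 0.95 [400. 205.] [0.6621 0.3543 0.1466]
canister 0.63 [310. 328.] [0.5448 0.1188 0.0453]
bowls 0.64 [312. 229.] [0.7171 0.1431 0.0261]
bowls 0.24 [400. 208.] [0.6586 0.3535 0.1465]
```

View pics/scene0.png

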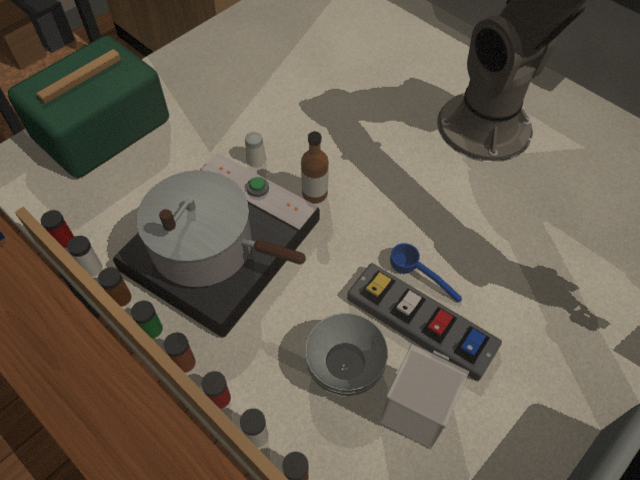

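View pics/side0.png

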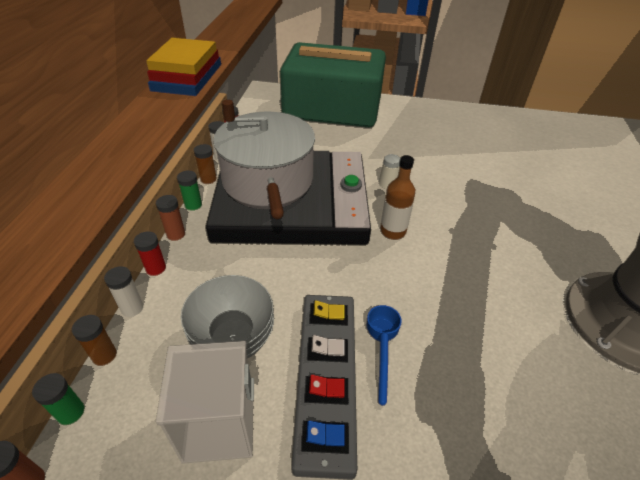

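The order from near yellow to far is yellow, white, red, blue (scene px (379,286), (405,304), (439,321), (475,342)). The dots are on the +x half, and the start button is at scene px (257,186). Next I'll refine these by colour segmentation.

Run:
```python
from h import *
np.set_printoptions(precision=4,suppress=True)
H={}
for c in("scene","side"):
    im=cv2.imread(f"pics/{c}0.png");d=np.load(c+"_d.npy");ci=camera_info(c)
    v,u=np.mgrid[:480,:640];P=np.stack([(u-ci["cx"])/ci["fx"]*d,(v-ci["cy"])/ci["fy"]*d,d],-1)
    W=(P-np.array(ci["t"]))@np.array(ci["R"])
    hsv=cv2.cvtColor(im,cv2.COLOR_BGR2HSV).astype(int);h,s,vv=hsv[...,0],hsv[...,1],hsv[...,2]
    box=(W[...,0]>.46)&(W[...,0]<.6)&(W[...,1]>.05)&(W[...,1]<.4)&(W[...,2]>.038)&(W[...,2]<.07)&(d>0)
    m={"blue":(h>100)&(h<130)&(s>120),"red":((h<8)|(h>170))&(s>120),"yellow":(h>18)&(h<35)&(s>120),"white":(s<60)&(vv>120)}
    for k,a in m.items():
        p=W[a&box]; q=p[:,:2].astype(np.float32)
        print(c,k,len(p),cv2.minAreaRect(q),p[:,2].min(),p[:,2].max())
        H[c,k]=cv2.minAreaRect(q)[0]
    g=(h>45)&(h<85)&(s>100)&(abs(W[...,0]-.56)<.05)&(abs(W[...,1]+.21)<.05)&(d>0)
    print(c,"green",g.sum(),W[g].mean(0),np.percentile(W[g],[2,98],axis=0))
    for n,b in(("can",(W[...,2]>.12)&(W[...,2]<.16)&(W[...,1]>.22)&(W[...,1]<.45)&(abs(W[...,0]-.67)<.1)),("popper>.1",(W[...,2]>.15)&(W[...,2]<.3)&(abs(W[...,0]-.7)<.16)&(abs(W[...,1]+.1)<.25)),("oil",(W[...,2]>.05)&(W[...,2]<.22)&(abs(W[...,0]-.455)<.05)&(abs(W[...,1]+.125)<.06))):
        print(n,cv2.minAreaRect(W[b&(d>0)][:,:2].astype(np.float32)),np.percentile(W[b&(d>0)],[1,99],axis=0).ravel())
k=["yellow","white","red","blue"]
Q=np.array([(np.array(H["scene",a])+H["side",a])/2 for a in k]);t=(np.arange(4)-1.5)*.07
M=Q.mean(0);dv=(t[:,None]*(Q-M)).sum(0);yaw=np.arctan2(-dv[0],dv[1]);ey=np.array([-np.sin(yaw),np.cos(yaw)]);ex=np.array([np.cos(yaw),np.sin(yaw)])
print("yaw",yaw,M)
for a,tt,q in zip(k,t,Q): print(a,"press",M+tt*ey+.018*ex,"resid",q-M-tt*ey)
```

```text
scene blue 348 ((0.504292368888855, 0.21522760391235352), (0.2653700113296509, 0.06145628169178963), 84.22772216796875) 0.03803250751763864 0.05780112345598137
scene red 335 ((0.5244430899620056, 0.2596069574356079), (0.05770670622587204, 0.03034657984972), 11.258709907531738) 0.03804428339644061 0.05776220672794682
scene yellow 307 ((0.5394953489303589, 0.18112212419509888), (0.05240389704704285, 0.1538141369819641), 5.7098846435546875) 0.038063212666004154 0.057949718463000684
scene white 282 ((0.5223830938339233, 0.25289103388786316), (0.05145779252052307, 0.15609750151634216), 10.846419334411621) 0.039550758744231744 0.05734429766871309
scene green 122 [ 0.5526 -0.2166  0.077 ] [[ 0.5396 -0.2302  0.0725]
 [ 0.565  -0.2022  0.0815]]
can ((0.6748999357223511, 0.328760027885437), (0.10973774641752243, 0.10393761098384857), 15.646488189697266) [0.6205 0.2737 0.1235 0.736  0.3873 0.151 ]
popper>.1 ((0.7387488484382629, -0.13344132900238037), (0.3081526756286621, 0.20466439425945282), 84.93988037109375) [ 0.6408 -0.2762  0.1524  0.8324  0.0153  0.2597]
oil ((0.472802996635437, -0.13414
[... 898 characters left out ...]
3266521096229553), (0.1089470162987709, 0.10517977178096771), 15.456591606140137) [0.6158 0.2724 0.1226 0.7296 0.3871 0.1489]
popper>.1 ((0.6943399310112, -0.14927801489830017), (0.20644985139369965, 0.3064976930618286), 46.15577697753906) [ 0.6342 -0.2702  0.1514  0.8243  0.0207  0.2569]
oil ((0.46744000911712646, -0.13581380248069763), (0.11068958789110184, 0.055396731942892075), 26.798959732055664) [ 0.4168 -0.16    0.0508  0.5034 -0.0926  0.1891]
yaw 0.24899477636555056 [0.5246 0.2331]
yellow press [0.568  0.1357] resid [-0.0088  0.0188]
white press [0.5507 0.2036] resid [-0.0108  0.0532]
red press [0.5335 0.2714] resid [ 0.0086 -0.0083]
blue press [0.5162 0.3393] resid [ 0.011  -0.0638]
```

step_arm(
  increments=[
    {"tx": -0.1,"ty": -0.04,"rz": -0.04,"gripper": -1},
    {"tx": -0.25,"ty": -0.1,"rz": -0.08,"gripper": -1},
    {"tx": -0.4,"ty": -0.17,"rz": -0.12,"gripper": -1},
    {"tx": -0.55,"ty": -0.23,"rz": -0.16,"gripper": -1},
    {"tx": -0.7,"ty": -0.29,"rz": -0.2,"gripper": -1},
    {"tx": -0.85,"ty": -0.36,"rz": -0.24,"gripper": -1},
    {"tx": -0.95,"ty": -0.4,"rz": -0.28,"gripper": -1},
    {"tx": -1,"ty": -0.42,"rz": -0.296,"gripper": -1},
  ],
  newtons=60,
)

```text
invalid input at $.increments[0]: expected keys rx, ry, rz, tx, ty, tz, gripper
```

```bash
cat >> h.py <<'E'
def go(p):
    s=r.get_state();R=np.array(s["ee_rot"]);d=R.T@(np.array(p)-s["eef_pos"])
    print(s["clock"],np.round(s["eef_pos"],4),np.round(R,3).tolist(),np.round(s["ft_force"],1),round(s["opening"],4),"shares",np.round(d/.25,4))
E
python3 -c "
from h import *
go([.533,.3294,.12])"
```

```text
1.4 [0.208  0.6158 0.2191] [[-0.947, 0.32, 0.0], [0.32, 0.947, 0.0], [-0.0, 0.0, -1.0]] [-0.5 -0.7  0.5] 0.0853 shares [-1.5982 -0.6696  0.3965]
```

All keys needed.

step_arm(
  increments=[
    {"tx": -0.1,"ty": -0.04,"tz": 0,"rx": 0,"ry": 0,"rz": -0.04,"gripper": -1},
    {"tx": -0.25,"ty": -0.1,"tz": 0,"rx": 0,"ry": 0,"rz": -0.08,"gripper": -1},
    {"tx": -0.4,"ty": -0.17,"tz": 0,"rx": 0,"ry": 0,"rz": -0.12,"gripper": -1},
    {"tx": -0.55,"ty": -0.23,"tz": 0,"rx": 0,"ry": 0,"rz": -0.16,"gripper": -1},
    {"tx": -0.7,"ty": -0.29,"tz": 0,"rx": 0,"ry": 0,"rz": -0.2,"gripper": -1},
    {"tx": -0.85,"ty": -0.36,"tz": 0,"rx": 0,"ry": 0,"rz": -0.24,"gripper": -1},
    {"tx": -0.95,"ty": -0.4,"tz": 0,"rx": 0,"ry": 0,"rz": -0.28,"gripper": -1},
    {"tx": -1,"ty": -0.42,"tz": 0,"rx": 0,"ry": 0,"rz": -0.296,"gripper": -1},
  ],
  newtons=60,
)

```text
clock: 2.07
eef_pos: [0.416, 0.4316, 0.2195]
ee_rot: [[-0.991, -0.134, 0.002], [-0.134, 0.991, -0.002], [-0.002, -0.002, -1.0]]
ft_force: [0.2, 1.1, 0.1]
opening: 0.0001
finger_force: 0.0
```

```bash
python3 -c "
from h import *
go([.533,.3294,.12])"
```

```text
2.0667 [0.416  0.4316 0.2195] [[-0.991, -0.134, 0.002], [-0.134, 0.991, -0.002], [-0.002, -0.002, -1.0]] [0.2 1.1 0.1] 0.0001 shares [-0.4084 -0.4671  0.3997]
```

step_arm(
  increments=[
    {"tx": -0.08,"ty": -0.09,"tz": 0.05,"rx": 0,"ry": 0,"rz": 0,"gripper": -1},
    {"tx": -0.17,"ty": -0.19,"tz": 0.1,"rx": 0,"ry": 0,"rz": 0,"gripper": -1},
    {"tx": -0.26,"ty": -0.3,"tz": 0.18,"rx": 0,"ry": 0,"rz": 0,"gripper": -1},
    {"tx": -0.34,"ty": -0.39,"tz": 0.26,"rx": 0,"ry": 0,"rz": 0,"gripper": -1},
    {"tx": -0.39,"ty": -0.45,"tz": 0.34,"rx": 0,"ry": 0,"rz": 0,"gripper": -1},
    {"tx": -0.42,"ty": -0.48,"tz": 0.38,"rx": 0,"ry": 0,"rz": 0,"gripper": -1},
    {"tx": -0.42,"ty": -0.48,"tz": 0.4,"rx": 0,"ry": 0,"rz": 0,"gripper": -1},
    {"tx": -0.42,"ty": -0.48,"tz": 0.4,"rx": 0,"ry": 0,"rz": 0,"gripper": -1},
  ],
)

```text
clock: 2.73
eef_pos: [0.5308, 0.3326, 0.1181]
ee_rot: [[-0.99, -0.139, -0.002], [-0.139, 0.99, -0.0], [0.002, 0.0, -1.0]]
ft_force: [-0.4, 0.9, 0.7]
opening: -0.0002
finger_force: 0.0
```

```bash
python3 -c "
from h import *
go([.533,.3294,.06])
im,d=grab_frame('side');cv2.imwrite('pics/side1.png',im)"
```

```text
2.7333 [0.5308 0.3326 0.1181] [[-0.99, -0.139, -0.002], [-0.139, 0.99, -0.0], [0.002, 0.0, -1.0]] [-0.4  0.9  0.7] -0.0002 shares [-0.0074 -0.0141  0.2325]
```

View pics/side1.png

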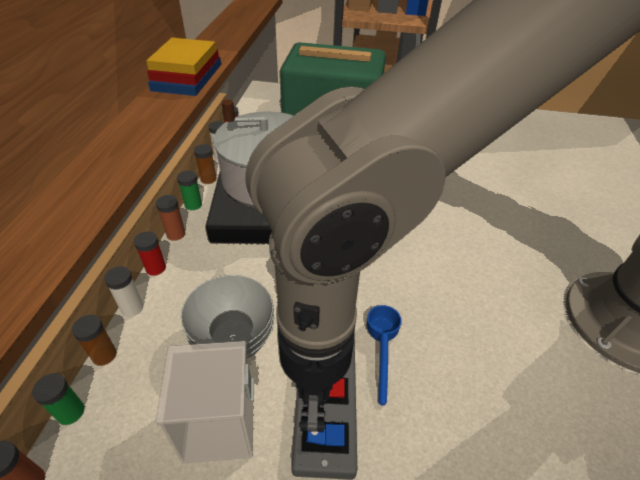

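The shut fingers are above the blue rocker's dotted half, with the fingertips near px (315,415). Next I press down slowly.

step_arm(
  increments=[
    {"tx": -0.01,"ty": -0.01,"tz": 0.06,"rx": 0,"ry": 0,"rz": 0,"gripper": -1},
    {"tx": -0.01,"ty": -0.01,"tz": 0.12,"rx": 0,"ry": 0,"rz": 0,"gripper": -1},
    {"tx": -0.01,"ty": -0.01,"tz": 0.17,"rx": 0,"ry": 0,"rz": 0,"gripper": -1},
    {"tx": -0.01,"ty": -0.01,"tz": 0.19,"rx": 0,"ry": 0,"rz": 0,"gripper": -1},
    {"tx": -0.01,"ty": -0.01,"tz": 0.21,"rx": 0,"ry": 0,"rz": 0,"gripper": -1},
    {"tx": -0.01,"ty": -0.01,"tz": 0.225,"rx": 0,"ry": 0,"rz": 0,"gripper": -1},
    {"tx": -0.01,"ty": -0.01,"tz": 0.235,"rx": 0,"ry": 0,"rz": 0,"gripper": -1},
    {"tx": -0.01,"ty": -0.01,"tz": 0.235,"rx": 0,"ry": 0,"rz": 0,"gripper": -1},
  ],
)

```text
clock: 3.45
eef_pos: [0.5346, 0.3302, 0.0603]
ee_rot: [[-0.99, -0.139, -0.0], [-0.139, 0.99, 0.0], [-0.0, 0.0, -1.0]]
ft_force: [0.1, 0.4, -0.1]
opening: 0.0001
finger_force: 0.0
```

step_arm(
  increments=[
    {"tx": 0,"ty": 0,"tz": 0.003,"rx": 0,"ry": 0,"rz": 0,"gripper": -1},
    {"tx": 0,"ty": 0,"tz": 0.006,"rx": 0,"ry": 0,"rz": 0,"gripper": -1},
    {"tx": 0,"ty": 0,"tz": 0.009,"rx": 0,"ry": 0,"rz": 0,"gripper": -1},
    {"tx": 0,"ty": 0,"tz": 0.012,"rx": 0,"ry": 0,"rz": 0,"gripper": -1},
    {"tx": 0,"ty": 0,"tz": 0.012,"rx": 0,"ry": 0,"rz": 0,"gripper": -1},
    {"tx": 0,"ty": 0,"tz": 0.012,"rx": 0,"ry": 0,"rz": 0,"gripper": -1},
    {"tx": 0,"ty": 0,"tz": 0.012,"rx": 0,"ry": 0,"rz": 0,"gripper": -1},
    {"tx": 0,"ty": 0,"tz": 0.012,"rx": 0,"ry": 0,"rz": 0,"gripper": -1},
  ],
)

```text
clock: 4.12
eef_pos: [0.5348, 0.33, 0.0574]
ee_rot: [[-0.99, -0.139, 0.0], [-0.139, 0.99, 0.0], [-0.0, 0.0, -1.0]]
ft_force: [-0.2, 0.7, 0.2]
opening: -0.0001
finger_force: 0.0
```

```bash
python3 -c "
from h import *
go([.533,.3294,.06])
im,d=grab_frame('side');cv2.imwrite('pics/side2.png',cv2.resize(im[350:480,230:430],None,fx=3,fy=3))"
```

```text
4.1167 [0.5348 0.33   0.0574] [[-0.99, -0.139, 0.0], [-0.139, 0.99, 0.0], [-0.0, 0.0, -1.0]] [-0.2  0.7  0.2] -0.0001 shares [ 0.0073 -0.0014 -0.0103]
```

View pics/side2.png

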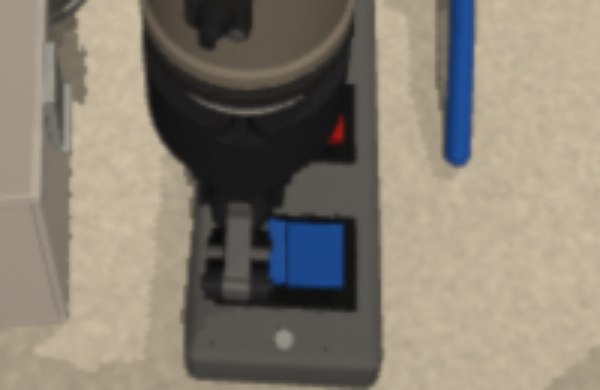

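step_arm(
  increments=[
    {"tx": 0.003,"ty": 0,"tz": 0.004,"rx": 0,"ry": 0,"rz": 0,"gripper": -1},
    {"tx": 0.003,"ty": 0,"tz": 0.008,"rx": 0,"ry": 0,"rz": 0,"gripper": -1},
    {"tx": 0.003,"ty": 0,"tz": 0.012,"rx": 0,"ry": 0,"rz": 0,"gripper": -1},
    {"tx": 0.003,"ty": 0,"tz": 0.012,"rx": 0,"ry": 0,"rz": 0,"gripper": -1},
    {"tx": 0.003,"ty": 0,"tz": 0.012,"rx": 0,"ry": 0,"rz": 0,"gripper": -1},
    {"tx": 0.003,"ty": 0,"tz": 0.012,"rx": 0,"ry": 0,"rz": 0,"gripper": -1},
    {"tx": 0.003,"ty": 0,"tz": 0.012,"rx": 0,"ry": 0,"rz": 0,"gripper": -1},
    {"tx": 0.003,"ty": 0,"tz": 0.012,"rx": 0,"ry": 0,"rz": 0,"gripper": -1},
  ],
)

```text
clock: 4.83
eef_pos: [0.5341, 0.3299, 0.0544]
ee_rot: [[-0.99, -0.139, 0.0], [-0.139, 0.99, 0.0], [-0.0, 0.0, -1.0]]
ft_force: [0.3, -0.4, 1.1]
opening: -0.0002
finger_force: 0.0
```

```bash
python3 -c "
from h import *
print(r.finger_overhang)
for i in range(4):
  go([.533,.3294,.06]);grab_frame('side')"
```

```text
0.014
4.8333 [0.5341 0.3299 0.0544] [[-0.99, -0.139, 0.0], [-0.139, 0.99, 0.0], [-0.0, 0.0, -1.0]] [ 0.3 -0.4  1.1] -0.0002 shares [ 0.0045 -0.0014 -0.0223]
4.8833 [0.5341 0.3299 0.0544] [[-0.99, -0.139, 0.0], [-0.139, 0.99, 0.0], [-0.0, 0.0, -1.0]] [-1.   0.3 -0.7] 0.0 shares [ 0.0045 -0.0014 -0.0223]
4.9333 [0.5341 0.3299 0.0544] [[-0.99, -0.139, 0.0], [-0.139, 0.99, 0.0], [-0.0, 0.0, -1.0]] [ 0.3 -0.6  0.2] 0.0 shares [ 0.0045 -0.0014 -0.0222]
4.9833 [0.534  0.3299 0.0544] [[-0.99, -0.139, 0.0], [-0.139, 0.99, 0.0], [-0.0, 0.0, -1.0]] [-0.4 -0.1 -0.4] 0.0002 shares [ 0.0042 -0.0015 -0.0224]
```

```bash
python3 -c "
from h import *
a,da=grab_frame('scene');b,_=grab_frame('wrist')
s,ds=grab_frame('side')
def rs(x):return cv2.resize(x,(400,300))
A=cv2.resize(a[270:390,400:560],(400,300),interpolation=2);S=cv2.resize(s[360:480,250:410],(400,300),interpolation=2)
cv2.imwrite('pics/m3.png',np.vstack([np.hstack([A,S]),np.hstack([rs(b),rs(b[120:360,160:480])])]))
for c,d in(('scene',da),('side',ds)):
  ci=camera_info(c)
  for p in([.534,.33,.0404],[.534,.33,.0544]):
    q=np.array(ci['R'])@p+ci['t'];print(c,p,q[1]/q[2]*ci['fy']+ci['cy'],q[0]/q[2]*ci['fx']+ci['cx'])
"
```

```text
scene [0.534, 0.33, 0.0404] 350.321347433555 466.8712668245902
scene [0.534, 0.33, 0.0544] 347.3150482019198 468.4719322921998
side [0.534, 0.33, 0.0404] 434.53268725641453 310.9262062981505
side [0.534, 0.33, 0.0544] 430.5222526030059 311.01718171676686
```

View pics/m3.png

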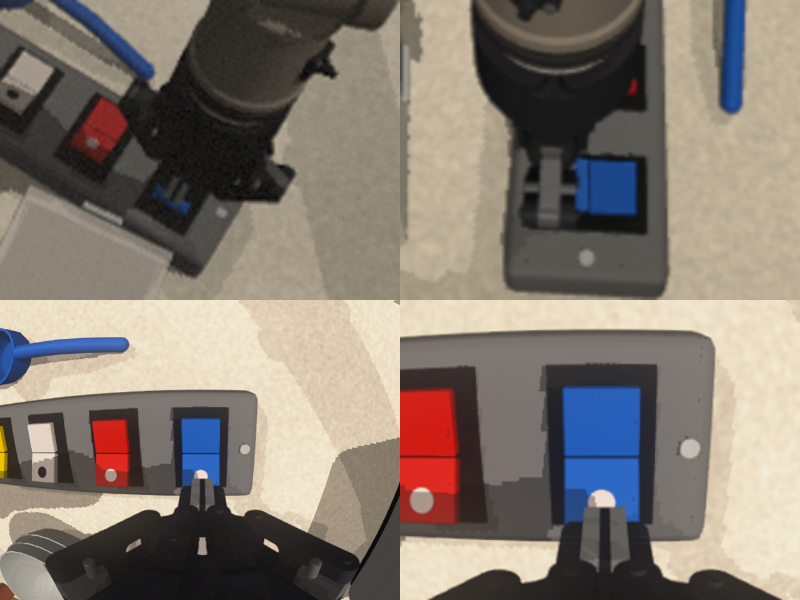

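The fingertips are at the far end of the blue dotted half, just beyond the dot, and there is no force. I'll use the depth data to get the tilt of each rocker.

```bash
cat >> h.py <<'E'
def wristW():
    ci=camera_info("wrist");im,d=grab_frame("wrist")
    v,u=np.mgrid[:480,:640];x=(u-ci["cx"])/ci["fx"];y=(v-ci["cy"])/ci["fy"];th=np.hypot(x,y)+1e-9
    k=np.tan(np.minimum(th,1.5))/th
    P=np.stack([x*k*d,y*k*d,d],-1)
    return im,(P-np.array(ci["t"]))@np.array(ci["R"]),d
def rockers():
    """local (across, along, z) of each rocker from the wrist view"""
    im,W,d=wristW();hsv=cv2.cvtColor(im,cv2.COLOR_BGR2HSV).astype(int);h,s,v=hsv[...,0],hsv[...,1],hsv[...,2]
    ok=(d>0)&(W[...,2]>.03)&(W[...,2]<.07)&(s>120)
    ex=np.array([.9905,.137])
    for n,m,c in(("blue",(h>100)&(h<130),(.5152,.3269)),("red",(h<8)|(h>170),(.5248,.2579)),("yellow",(h>18)&(h<35),(.544,.1192))):
        p=W[ok&m&(np.hypot(W[...,0]-c[0],W[...,1]-c[1])<.035)]
        if len(p)<30: print(n,len(p));continue
        a=(p[:,:2]-c)@ex;b=(p[:,:2]-c)@[-ex[1],ex[0]]
        f=np.polyfit(a,p[:,2],1);print(n,len(p),"slope",round(f[0],3),"z0",round(f[1],4),"across",np.round(np.percentile(a,[1,99]),4),"along",np.round(np.percentile(b,[1,99]),4))
    return im,W,d
E
python3 - <<'E'
from h import *
im,W,d=rockers()
for rc in((380,322),(385,322),(390,322),(395,322),(400,320),(385,335),(378,322),(376,322)): print(rc,np.round(W[rc],4),im[rc],d[rc])
print(np.round(W[300,380],4),np.round(W[180,300],4))
go([.533,.3294,.06])
E
```

```text
blue 6009 slope 0.114 z0 0.0484 across [-0.0262  0.0211] along [-0.0143  0.0144]
red 5659 slope 0.16 z0 0.0485 across [-0.0261  0.0235] along [-0.019   0.0143]
yellow 910 slope 0.211 z0 0.0462 across [-0.0247  0.0249] along [-0.0011  0.0156]
(380, 322) [0.6189 0.3422 0.0138] [138 150 164] 0.23384377
(385, 322) [0.6198 0.3424 0.0181] [139 151 165] 0.2300156
(390, 322) [0.6182 0.3422 0.0251] [139 150 165] 0.22282109
(395, 322) [0.6189 0.3423 0.0292] [139 150 165] 0.21911304
(400, 320) [0.6199 0.3412 0.0332] [139 150 165] 0.21555103
(385, 335) [0.5385 0.3355 0.1156] [25 24 26] 0.113030545
(378, 322) [0.5452 0.3322 0.1043] [27 28 30] 0.12570293
(376, 322) [0.5436 0.332  0.1051] [28 29 30] 0.12445162
[0.5448 0.363  0.0345] [0.4873 0.3136 0.0375]
5.2333 [0.534  0.3299 0.0544] [[-0.99, -0.139, 0.0], [-0.139, 0.99, 0.0], [-0.0, 0.0, -1.0]] [ 0.3  0.4 -0.1] -0.0001 shares [ 0.0042 -0.0014 -0.0226]
```

```bash
sed -i 's|^        f=np.polyfit.*|        for k,g in (("near",(a>-.023)\&(a<-.004)),("far",(a>.004)\&(a<.024))):\n            if g.sum()>15: f=np.polyfit(a[g],p[g,2],1);print(n,k,g.sum(),"slope",round(f[0],3),"z0",round(f[1],4),"across",np.round(np.percentile(a[g],[1,99]),4),"zmid",np.round(np.median(p[g,2]),4))|' h.py
python3 - <<'E'
from h import *
im,W,d=rockers()
# fingertip pixels: light grey pad, full-res
for rc in((235,322),(240,322),(290,322),(300,322),(310,322),(320,322),(286,322)): print(rc,np.round(W[rc],4),im[rc])
E
```

```text
blue near 2505 slope -0.028 z0 0.0466 across [-0.0228 -0.0042] zmid 0.0471
blue far 1827 slope 0.343 z0 0.0469 across [0.0042 0.0216] zmid 0.0508
red near 2172 slope -0.03 z0 0.046 across [-0.0228 -0.0042] zmid 0.0468
red far 2068 slope 0.378 z0 0.0462 across [0.0042 0.0238] zmid 0.0514
yellow near 265 slope 0.067 z0 0.0448 across [-0.0226 -0.0044] zmid 0.0446
yellow far 438 slope 0.391 z0 0.044 across [0.0042 0.0237] zmid 0.0501
(235, 322) [0.5099 0.3271 0.0463] [184  95  36]
(240, 322) [0.5122 0.3275 0.0465] [183  94  37]
(290, 322) [0.5236 0.3291 0.076 ] [41 34 33]
(300, 322) [0.5235 0.3291 0.085 ] [38 33 32]
(310, 322) [0.5236 0.3292 0.0928] [37 32 33]
(320, 322) [0.5237 0.3292 0.0997] [33 30 31]
(286, 322) [0.5242 0.3292 0.0708] [70 71 78]
```

Run:
```python
from h import *
im,W,d=wristW()
for r_ in range(264,288,2): print(r_,np.round(W[r_,322],4),im[r_,322], np.round(W[r_,330],4),im[r_,330])
```

```text
264 [0.5227 0.3289 0.0497] [196 103  44] [0.5221 0.3326 0.0499] [195 102  43]
266 [0.5235 0.329  0.0501] [195 103  45] [0.5228 0.3327 0.0507] [195 103  43]
268 [0.5245 0.3292 0.0503] [195 103  45] [0.5233 0.3327 0.0519] [196 103  44]
270 [0.5244 0.3292 0.0529] [196 103  45] [0.5252 0.333  0.0495] [197 104  45]
272 [0.5258 0.3294 0.0518] [207 211 230] [0.5261 0.3331 0.05  ] [195 104  43]
274 [0.5269 0.3295 0.0517] [209 223 237] [0.5262 0.3331 0.0521] [196 105  53]
276 [0.5275 0.3296 0.0524] [208 222 237] [0.5273 0.3333 0.0518] [202 167 167]
278 [0.5284 0.3297 0.0526] [208 222 237] [0.5278 0.3334 0.0529] [207 210 227]
280 [0.5295 0.3299 0.0524] [209 222 237] [0.5289 0.3335 0.0527] [209 224 239]
282 [0.5303 0.33   0.0529] [209 222 237] [0.5294 0.3336 0.0538] [208 224 238]
284 [0.5312 0.3301 0.0532] [209 224 239] [0.5303 0.3337 0.054 ] [209 225 240]
286 [0.524  0.3292 0.0712] [71 71 78] [0.523  0.3323 0.0725] [107 112 121]
```

The depth shows the rocker still up (far slope 0.34) and the fingertip still above it at z≈0.07. I'll keep descending in small steps until contact.

step_arm(
  increments=[
    {"tx": 0.0,"ty": 0,"tz": 0.005,"rx": 0,"ry": 0,"rz": 0,"gripper": -1},
    {"tx": 0.0,"ty": 0,"tz": 0.01,"rx": 0,"ry": 0,"rz": 0,"gripper": -1},
    {"tx": 0.0,"ty": 0,"tz": 0.015,"rx": 0,"ry": 0,"rz": 0,"gripper": -1},
    {"tx": 0.0,"ty": 0,"tz": 0.02,"rx": 0,"ry": 0,"rz": 0,"gripper": -1},
    {"tx": 0.0,"ty": 0,"tz": 0.025,"rx": 0,"ry": 0,"rz": 0,"gripper": -1},
    {"tx": 0.0,"ty": 0,"tz": 0.028,"rx": 0,"ry": 0,"rz": 0,"gripper": -1},
    {"tx": 0.0,"ty": 0,"tz": 0.028,"rx": 0,"ry": 0,"rz": 0,"gripper": -1},
    {"tx": 0.0,"ty": 0,"tz": 0.028,"rx": 0,"ry": 0,"rz": 0,"gripper": -1},
  ],
)

```text
clock: 6.0
eef_pos: [0.534, 0.3299, 0.0473]
ee_rot: [[-0.99, -0.139, -0.0], [-0.139, 0.99, 0.0], [0.0, 0.0, -1.0]]
ft_force: [0.6, 0.2, 0.2]
opening: -0.0002
finger_force: 0.0
```

Run:
```python
from h import *
go([.533,.3294,.06])
im,W,d=rockers()
cv2.imwrite('pics/w4.png',cv2.resize(im[180:340,220:440],None,fx=3,fy=3))
```

```text
6.0 [0.534  0.3299 0.0473] [[-0.99, -0.139, -0.0], [-0.139, 0.99, 0.0], [0.0, 0.0, -1.0]] [0.6 0.2 0.2] -0.0002 shares [ 0.0041 -0.0013 -0.0508]
blue near 2721 slope -0.041 z0 0.0464 across [-0.0229 -0.0042] zmid 0.047
blue far 1776 slope 0.282 z0 0.0478 across [0.0041 0.0192] zmid 0.0505
red near 2311 slope -0.025 z0 0.0462 across [-0.0229 -0.0042] zmid 0.0468
red far 2213 slope 0.377 z0 0.0462 across [0.0041 0.0237] zmid 0.0514
yellow near 47 slope 0.3 z0 0.0432 across [-0.0134 -0.0042] zmid 0.0416
yellow far 185 slope 0.421 z0 0.0414 across [0.0044 0.0238] zmid 0.0479
```

View pics/w4.png

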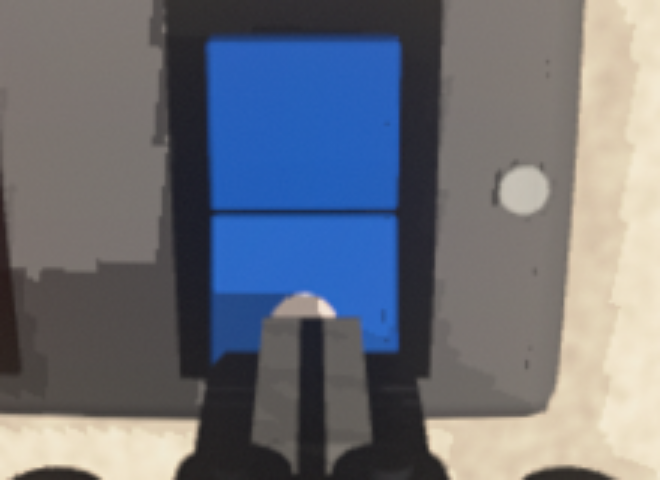

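The fingertips still hover over the dot and no contact shows. I'm going further down in small steps.

step_arm(
  increments=[
    {"tx": 0.0,"ty": 0,"tz": 0.004,"rx": 0,"ry": 0,"rz": 0,"gripper": -1},
    {"tx": 0.0,"ty": 0,"tz": 0.008,"rx": 0,"ry": 0,"rz": 0,"gripper": -1},
    {"tx": 0.0,"ty": 0,"tz": 0.012,"rx": 0,"ry": 0,"rz": 0,"gripper": -1},
    {"tx": 0.0,"ty": 0,"tz": 0.016,"rx": 0,"ry": 0,"rz": 0,"gripper": -1},
    {"tx": 0.0,"ty": 0,"tz": 0.02,"rx": 0,"ry": 0,"rz": 0,"gripper": -1},
    {"tx": 0.0,"ty": 0,"tz": 0.024,"rx": 0,"ry": 0,"rz": 0,"gripper": -1},
    {"tx": 0.0,"ty": 0,"tz": 0.028,"rx": 0,"ry": 0,"rz": 0,"gripper": -1},
    {"tx": 0.0,"ty": 0,"tz": 0.028,"rx": 0,"ry": 0,"rz": 0,"gripper": -1},
  ],
)

```text
clock: 6.72
eef_pos: [0.5347, 0.33, 0.0407]
ee_rot: [[-0.99, -0.139, 0.001], [-0.139, 0.99, 0.001], [-0.001, 0.0, -1.0]]
ft_force: [1.0, -0.4, 0.9]
opening: 0.0001
finger_force: 1.0
```

Run:
```python
from h import *
go([.533,.3294,.06])
im,W,d=rockers()
for r_ in range(270,300,3): print(r_,np.round(W[r_,316],4),im[r_,316])
```

```text
6.7167 [0.5347 0.33   0.0407] [[-0.99, -0.139, 0.001], [-0.139, 0.99, 0.001], [-0.001, 0.0, -1.0]] [ 1.  -0.4  0.9] 0.0001 shares [ 0.0071 -0.0014 -0.0774]
blue near 2905 slope -0.135 z0 0.0463 across [-0.0227 -0.0042] zmid 0.0483
blue far 1731 slope 0.306 z0 0.0466 across [0.0042 0.0176] zmid 0.0493
red near 2475 slope -0.027 z0 0.0461 across [-0.0229 -0.0042] zmid 0.0469
red far 2347 slope 0.387 z0 0.0461 across [0.0042 0.0237] zmid 0.0513
yellow 0
270 [0.5215 0.3262 0.0488] [199 105  41]
273 [0.5229 0.3264 0.0489] [200 106  42]
276 [0.5242 0.3266 0.049 ] [200 106  43]
279 [0.5253 0.3268 0.0498] [200 105  42]
282 [0.5268 0.3269 0.0497] [149  83  54]
285 [0.525  0.3268 0.0567] [119 124 136]
288 [0.5252 0.3269 0.0592] [ 95  98 102]
291 [0.5247 0.3269 0.0629] [87 88 93]
294 [0.5246 0.3269 0.0659] [93 96 99]
297 [0.5243 0.327  0.0692] [ 95  97 101]
```

The blue rocker has begun to turn (near slope −0.135). I'm continuing, with force checks.

step_arm(
  increments=[
    {"tx": 0.0,"ty": 0,"tz": 0.004,"rx": 0,"ry": 0,"rz": 0,"gripper": -1},
    {"tx": 0.0,"ty": 0,"tz": 0.008,"rx": 0,"ry": 0,"rz": 0,"gripper": -1},
    {"tx": 0.0,"ty": 0,"tz": 0.012,"rx": 0,"ry": 0,"rz": 0,"gripper": -1},
    {"tx": 0.0,"ty": 0,"tz": 0.016,"rx": 0,"ry": 0,"rz": 0,"gripper": -1},
    {"tx": 0.0,"ty": 0,"tz": 0.02,"rx": 0,"ry": 0,"rz": 0,"gripper": -1},
    {"tx": 0.0,"ty": 0,"tz": 0.024,"rx": 0,"ry": 0,"rz": 0,"gripper": -1},
    {"tx": 0.0,"ty": 0,"tz": 0.024,"rx": 0,"ry": 0,"rz": 0,"gripper": -1},
    {"tx": 0.0,"ty": 0,"tz": 0.024,"rx": 0,"ry": 0,"rz": 0,"gripper": -1},
  ],
)

```text
clock: 7.43
eef_pos: [0.5335, 0.3299, 0.0341]
ee_rot: [[-0.99, -0.139, -0.001], [-0.139, 0.99, -0.0], [0.001, -0.0, -1.0]]
ft_force: [0.8, -0.1, 2.4]
opening: 0.0001
finger_force: 0.9
```

Run:
```python
from h import *
go([.533,.3294,.06])
im,W,d=rockers()
```

```text
7.4333 [0.5335 0.3299 0.0341] [[-0.99, -0.139, -0.001], [-0.139, 0.99, -0.0], [0.001, -0.0, -1.0]] [ 0.8 -0.1  2.4] 0.0001 shares [ 0.0025 -0.0018 -0.1036]
blue near 2979 slope -0.419 z0 0.0461 across [-0.0228 -0.0042] zmid 0.0523
blue far 1341 slope -0.01 z0 0.0468 across [0.0041 0.017 ] zmid 0.0466
red near 2626 slope -0.025 z0 0.0461 across [-0.0228 -0.0042] zmid 0.0468
red far 2500 slope 0.411 z0 0.0458 across [0.0041 0.0236] zmid 0.0514
yellow 0
```

Nearly there. I'll add a little to reach the hard stop.

step_arm(
  increments=[
    {"tx": 0.0,"ty": 0,"tz": 0.003,"rx": 0,"ry": 0,"rz": 0,"gripper": -1},
    {"tx": 0.0,"ty": 0,"tz": 0.006,"rx": 0,"ry": 0,"rz": 0,"gripper": -1},
    {"tx": 0.0,"ty": 0,"tz": 0.008,"rx": 0,"ry": 0,"rz": 0,"gripper": -1},
    {"tx": 0.0,"ty": 0,"tz": 0.008,"rx": 0,"ry": 0,"rz": 0,"gripper": -1},
    {"tx": 0.0,"ty": 0,"tz": 0.008,"rx": 0,"ry": 0,"rz": 0,"gripper": -1},
    {"tx": 0.0,"ty": 0,"tz": 0.008,"rx": 0,"ry": 0,"rz": 0,"gripper": -1},
    {"tx": 0.0,"ty": 0,"tz": 0.008,"rx": 0,"ry": 0,"rz": 0,"gripper": -1},
    {"tx": 0.0,"ty": 0,"tz": 0.008,"rx": 0,"ry": 0,"rz": 0,"gripper": -1},
  ],
)

```text
clock: 8.15
eef_pos: [0.5335, 0.33, 0.0338]
ee_rot: [[-0.99, -0.139, -0.001], [-0.139, 0.99, 0.0], [0.001, 0.0, -1.0]]
ft_force: [-1.7, -1.3, 10.8]
opening: -0.0001
finger_force: 5.6
```

Run:
```python
from h import *
im,W,d=rockers()
go([.5427,.2604,.070])
```

```text
blue near 3001 slope -0.432 z0 0.0461 across [-0.0229 -0.0042] zmid 0.0524
blue far 1335 slope -0.039 z0 0.047 across [0.0041 0.0171] zmid 0.0466
red near 2628 slope -0.027 z0 0.0461 across [-0.0228 -0.0042] zmid 0.0468
red far 2510 slope 0.392 z0 0.0461 across [0.0042 0.0237] zmid 0.0514
yellow 0
8.2 [0.5335 0.33   0.0338] [[-0.99, -0.139, -0.001], [-0.139, 0.99, 0.0], [0.001, 0.0, -1.0]] [-1.7 -1.9 11.6] 0.0003 shares [ 0.0025 -0.2806 -0.1449]
```

Blue is on the stop, at 11 N. I lift, move to red and check.

step_arm(
  increments=[
    {"tx": 0.0,"ty": 0,"tz": -0.06,"rx": 0,"ry": 0,"rz": 0,"gripper": -1},
    {"tx": 0.0,"ty": 0,"tz": -0.12,"rx": 0,"ry": 0,"rz": 0,"gripper": -1},
    {"tx": 0.0,"ty": -0.06,"tz": -0.15,"rx": 0,"ry": 0,"rz": 0,"gripper": -1},
    {"tx": 0.0,"ty": -0.13,"tz": -0.15,"rx": 0,"ry": 0,"rz": 0,"gripper": -1},
    {"tx": 0.0,"ty": -0.2,"tz": -0.15,"rx": 0,"ry": 0,"rz": 0,"gripper": -1},
    {"tx": 0.0,"ty": -0.25,"tz": -0.14,"rx": 0,"ry": 0,"rz": 0,"gripper": -1},
    {"tx": 0.0,"ty": -0.28,"tz": -0.12,"rx": 0,"ry": 0,"rz": 0,"gripper": -1},
    {"tx": 0.0,"ty": -0.28,"tz": -0.1,"rx": 0,"ry": 0,"rz": 0,"gripper": -1},
  ],
)

```text
clock: 8.87
eef_pos: [0.5437, 0.2573, 0.0565]
ee_rot: [[-0.991, -0.135, -0.001], [-0.135, 0.991, -0.002], [0.001, -0.002, -1.0]]
ft_force: [0.5, -0.4, -0.5]
opening: -0.0003
finger_force: 0.0
```

Run:
```python
from h import *
im,W,d=rockers()
go([.5427,.2604,.032])
```

```text
blue near 1960 slope -0.433 z0 0.0461 across [-0.0228 -0.0042] zmid 0.0523
blue far 1619 slope -0.013 z0 0.0465 across [0.0042 0.0238] zmid 0.0466
red near 2495 slope -0.021 z0 0.0464 across [-0.0228 -0.0041] zmid 0.0469
red far 1891 slope 0.364 z0 0.0466 across [0.0042 0.0223] zmid 0.0509
yellow near 1423 slope -0.024 z0 0.0458 across [-0.0228 -0.0042] zmid 0.0465
yellow far 1469 slope 0.415 z0 0.0457 across [0.0042 0.0239] zmid 0.0514
8.9167 [0.5426 0.2589 0.0554] [[-0.991, -0.137, -0.003], [-0.137, 0.991, -0.001], [0.003, -0.001, -1.0]] [-0.9  0.6 -0.8] -0.0001 shares [-0.0013  0.0059  0.0934]
```

Blue is confirmed on. Next I press red.

step_arm(
  increments=[
    {"tx": 0.0,"ty": 0,"tz": 0.02,"rx": 0,"ry": 0,"rz": 0,"gripper": -1},
    {"tx": 0.0,"ty": 0,"tz": 0.04,"rx": 0,"ry": 0,"rz": 0,"gripper": -1},
    {"tx": 0.0,"ty": 0,"tz": 0.06,"rx": 0,"ry": 0,"rz": 0,"gripper": -1},
    {"tx": 0.0,"ty": 0,"tz": 0.075,"rx": 0,"ry": 0,"rz": 0,"gripper": -1},
    {"tx": 0.0,"ty": 0,"tz": 0.09,"rx": 0,"ry": 0,"rz": 0,"gripper": -1},
    {"tx": 0.0,"ty": 0,"tz": 0.1,"rx": 0,"ry": 0,"rz": 0,"gripper": -1},
    {"tx": 0.0,"ty": 0,"tz": 0.102,"rx": 0,"ry": 0,"rz": 0,"gripper": -1},
    {"tx": 0.0,"ty": 0,"tz": 0.102,"rx": 0,"ry": 0,"rz": 0,"gripper": -1},
  ],
)

```text
clock: 9.58
eef_pos: [0.5448, 0.262, 0.0338]
ee_rot: [[-0.99, -0.139, 0.002], [-0.139, 0.99, 0.002], [-0.002, 0.002, -1.0]]
ft_force: [-1.7, 0.0, 10.4]
opening: -0.0001
finger_force: 5.3
```

Run:
```python
from h import *
im,W,d=rockers()
go([.551,-.216,.25])
```

```text
blue near 2468 slope -0.425 z0 0.0462 across [-0.0228 -0.0042] zmid 0.0522
blue far 2024 slope -0.001 z0 0.0463 across [0.0042 0.0238] zmid 0.0466
red near 3108 slope -0.383 z0 0.0467 across [-0.0229 -0.0042] zmid 0.0525
red far 1682 slope -0.014 z0 0.0467 across [0.0041 0.022 ] zmid 0.0465
yellow near 1587 slope -0.014 z0 0.0459 across [-0.0228 -0.0042] zmid 0.0465
yellow far 1637 slope 0.441 z0 0.0452 across [0.0041 0.0237] zmid 0.0511
9.6333 [0.5448 0.262  0.0337] [[-0.99, -0.139, 0.002], [-0.139, 0.99, 0.002], [-0.002, 0.002, -1.0]] [-1.3  1.1  9.7] 0.0003 shares [ 0.2393 -1.8951 -0.8693]
```

step_arm(
  increments=[
    {"tx": 0.0,"ty": 0,"tz": -0.06,"rx": 0,"ry": 0,"rz": 0,"gripper": -1},
    {"tx": 0.0,"ty": 0,"tz": -0.18,"rx": 0,"ry": 0,"rz": 0,"gripper": -1},
    {"tx": 0.0,"ty": 0,"tz": -0.31,"rx": 0,"ry": 0,"rz": 0,"gripper": -1},
    {"tx": 0.0,"ty": 0,"tz": -0.44,"rx": 0,"ry": 0,"rz": 0,"gripper": -1},
    {"tx": 0.0,"ty": -0.05,"tz": -0.57,"rx": 0,"ry": 0,"rz": 0,"gripper": -1},
    {"tx": 0.01,"ty": -0.14,"tz": -0.68,"rx": 0,"ry": 0,"rz": 0,"gripper": -1},
    {"tx": 0.03,"ty": -0.26,"tz": -0.76,"rx": 0,"ry": 0,"rz": 0,"gripper": -1},
    {"tx": 0.05,"ty": -0.4,"tz": -0.8,"rx": 0,"ry": 0,"rz": 0,"gripper": -1},
  ],
)

```text
clock: 10.3
eef_pos: [0.5456, 0.1609, 0.2345]
ee_rot: [[-0.99, -0.143, 0.003], [-0.143, 0.99, 0.002], [-0.003, 0.002, -1.0]]
ft_force: [0.5, -0.6, -0.7]
opening: 0.0
finger_force: 0.0
```

step_arm(
  increments=[
    {"tx": 0.02,"ty": -0.14,"tz": 0,"rx": 0,"ry": 0,"rz": 0,"gripper": -1},
    {"tx": 0.04,"ty": -0.28,"tz": 0,"rx": 0,"ry": 0,"rz": 0,"gripper": -1},
    {"tx": 0.06,"ty": -0.42,"tz": 0,"rx": 0,"ry": 0,"rz": 0,"gripper": -1},
    {"tx": 0.08,"ty": -0.56,"tz": 0,"rx": 0,"ry": 0,"rz": 0,"gripper": -1},
    {"tx": 0.1,"ty": -0.7,"tz": 0,"rx": 0,"ry": 0,"rz": 0,"gripper": -1},
    {"tx": 0.12,"ty": -0.83,"tz": 0,"rx": 0,"ry": 0,"rz": 0,"gripper": -1},
    {"tx": 0.13,"ty": -0.93,"tz": 0,"rx": 0,"ry": 0,"rz": 0,"gripper": -1},
    {"tx": 0.14,"ty": -0.97,"tz": 0,"rx": 0,"ry": 0,"rz": 0,"gripper": -1},
  ],
)

```text
clock: 10.97
eef_pos: [0.5429, -0.0903, 0.2314]
ee_rot: [[-0.991, -0.133, -0.002], [-0.133, 0.991, -0.002], [0.002, -0.002, -1.0]]
ft_force: [-0.6, 0.4, -0.4]
opening: -0.0003
finger_force: 0.0
```

Run:
```python
from h import *
go([.551,-.216,.17])
im,W,d=wristW();s,_=grab_frame('side')
hsv=cv2.cvtColor(im,cv2.COLOR_BGR2HSV).astype(int);h,sa=hsv[...,0],hsv[...,1]
g=(h>45)&(h<85)&(sa>100)&(d>0)&(np.hypot(W[...,0]-.55,W[...,1]+.215)<.06)
print(g.sum(),W[g].mean(0) if g.any() else 0, np.percentile(W[g],[2,98],axis=0) if g.any() else 0)
cv2.imwrite('pics/m5.png',np.vstack([cv2.resize(x,(480,300)) for x in(im,s)]))
```

```text
10.9667 [ 0.5429 -0.0903  0.2314] [[-0.991, -0.133, -0.002], [-0.133, 0.991, -0.002], [0.002, -0.002, -1.0]] [-0.6  0.4 -0.4] -0.0003 shares [ 0.0339 -0.5024  0.2465]
893 [ 0.54896803 -0.21796171  0.0778211 ] [[ 0.535413   -0.23295205  0.07144889]
 [ 0.5629191  -0.20457711  0.07984521]]
```

View pics/m5.png

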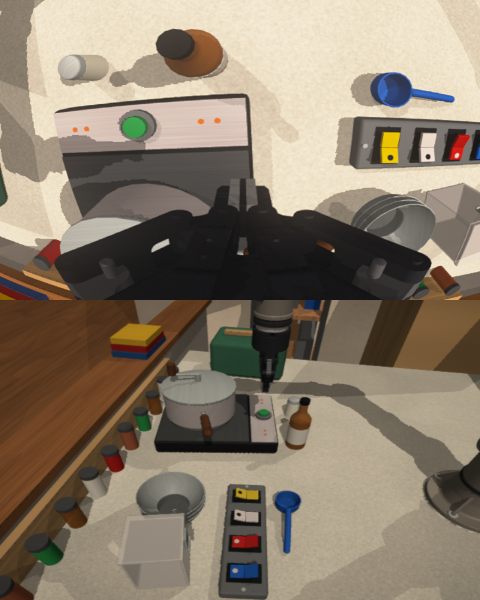

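The wrist view shows the button clear of the popper, oil and shaker, centred near (0.549, −0.218). In the side view blue and red are on and yellow and white are off.

step_arm(
  increments=[
    {"tx": 0.01,"ty": -0.1,"tz": 0,"rx": 0,"ry": 0,"rz": 0,"gripper": -1},
    {"tx": 0.02,"ty": -0.22,"tz": 0,"rx": 0,"ry": 0,"rz": 0,"gripper": -1},
    {"tx": 0.03,"ty": -0.34,"tz": 0.05,"rx": 0,"ry": 0,"rz": 0,"gripper": -1},
    {"tx": 0.04,"ty": -0.44,"tz": 0.14,"rx": 0,"ry": 0,"rz": 0,"gripper": -1},
    {"tx": 0.04,"ty": -0.5,"tz": 0.26,"rx": 0,"ry": 0,"rz": 0,"gripper": -1},
    {"tx": 0.04,"ty": -0.52,"tz": 0.37,"rx": 0,"ry": 0,"rz": 0,"gripper": -1},
    {"tx": 0.04,"ty": -0.52,"tz": 0.45,"rx": 0,"ry": 0,"rz": 0,"gripper": -1},
    {"tx": 0.04,"ty": -0.52,"tz": 0.48,"rx": 0,"ry": 0,"rz": 0,"gripper": -1},
  ],
)

```text
clock: 11.73
eef_pos: [0.5506, -0.2117, 0.1078]
ee_rot: [[-0.99, -0.141, -0.007], [-0.141, 0.99, 0.004], [0.006, 0.005, -1.0]]
ft_force: [0.2, 0.7, -0.1]
opening: 0.0004
finger_force: 0.0
```

Run:
```python
from h import *
grab_frame('side');grab_frame('side')
go([.549,-.218,.06])
im,W,d=wristW()
hsv=cv2.cvtColor(im,cv2.COLOR_BGR2HSV).astype(int);h,sa=hsv[...,0],hsv[...,1]
g=(h>45)&(h<85)&(sa>100)&(d>0)&(np.hypot(W[...,0]-.55,W[...,1]+.215)<.06)
print(g.sum(),np.percentile(W[g],[2,50,98],axis=0))
cv2.imwrite('pics/w6.png',im)
```

```text
11.8333 [ 0.5519 -0.2122  0.11  ] [[-0.99, -0.142, -0.004], [-0.142, 0.99, 0.003], [0.003, 0.003, -1.0]] [1.1 0.8 0.8] 0.0002 shares [ 0.014  -0.0219  0.2   ]
2529 [[ 0.53501708 -0.23359887  0.07232477]
 [ 0.54812818 -0.21992704  0.07839919]
 [ 0.56295851 -0.20622008  0.07985421]]
```

View pics/w6.png

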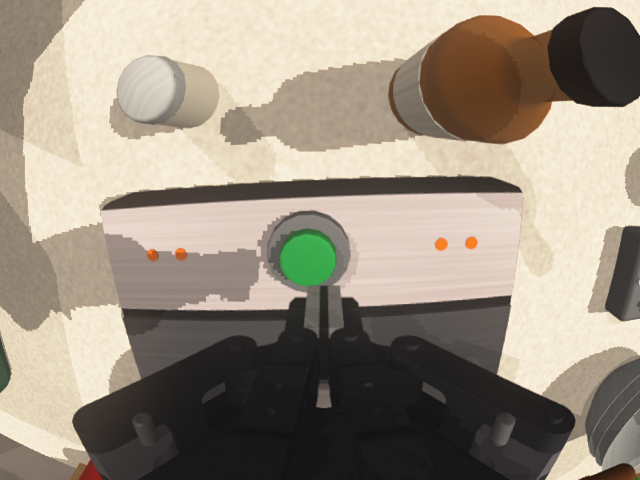

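The button is right ahead at px (308,258); it needs a shift of about 7 mm in −y. I correct that and press.

step_arm(
  increments=[
    {"tx": 0.013,"ty": -0.028,"tz": 0.02,"rx": 0,"ry": 0,"rz": 0,"gripper": -1},
    {"tx": 0.013,"ty": -0.028,"tz": 0.05,"rx": 0,"ry": 0,"rz": 0,"gripper": -1},
    {"tx": 0.013,"ty": -0.028,"tz": 0.08,"rx": 0,"ry": 0,"rz": 0,"gripper": -1},
    {"tx": 0.013,"ty": -0.028,"tz": 0.11,"rx": 0,"ry": 0,"rz": 0,"gripper": -1},
    {"tx": 0.013,"ty": -0.028,"tz": 0.14,"rx": 0,"ry": 0,"rz": 0,"gripper": -1},
    {"tx": 0.013,"ty": -0.028,"tz": 0.165,"rx": 0,"ry": 0,"rz": 0,"gripper": -1},
    {"tx": 0.013,"ty": -0.028,"tz": 0.18,"rx": 0,"ry": 0,"rz": 0,"gripper": -1},
    {"tx": 0.013,"ty": -0.028,"tz": 0.185,"rx": 0,"ry": 0,"rz": 0,"gripper": -1},
  ],
)

```text
clock: 12.55
eef_pos: [0.5495, -0.2224, 0.0647]
ee_rot: [[-0.99, -0.139, -0.002], [-0.139, 0.99, 0.001], [0.002, 0.001, -1.0]]
ft_force: [-0.8, 0.6, 2.2]
opening: -0.0002
finger_force: 1.0
```

step_arm(
  increments=[
    {"tx": 0,"ty": 0,"tz": 0.004,"rx": 0,"ry": 0,"rz": 0,"gripper": -1},
    {"tx": 0,"ty": 0,"tz": 0.008,"rx": 0,"ry": 0,"rz": 0,"gripper": -1},
    {"tx": 0,"ty": 0,"tz": 0.012,"rx": 0,"ry": 0,"rz": 0,"gripper": -1},
    {"tx": 0,"ty": 0,"tz": 0.016,"rx": 0,"ry": 0,"rz": 0,"gripper": -1},
    {"tx": 0,"ty": 0,"tz": 0.02,"rx": 0,"ry": 0,"rz": 0,"gripper": -1},
    {"tx": 0,"ty": 0,"tz": 0.02,"rx": 0,"ry": 0,"rz": 0,"gripper": -1},
    {"tx": 0,"ty": 0,"tz": 0.02,"rx": 0,"ry": 0,"rz": 0,"gripper": -1},
    {"tx": 0,"ty": 0,"tz": 0.02,"rx": 0,"ry": 0,"rz": 0,"gripper": -1},
  ],
)

```text
clock: 13.22
eef_pos: [0.5501, -0.2227, 0.0607]
ee_rot: [[-0.99, -0.139, 0.0], [-0.139, 0.99, 0.0], [-0.0, 0.0, -1.0]]
ft_force: [-2.1, 2.2, 4.2]
opening: 0.0003
finger_force: 2.2
```

step_arm(
  increments=[
    {"tx": 0,"ty": 0.01,"tz": 0.003,"rx": 0,"ry": 0,"rz": 0,"gripper": -1},
    {"tx": 0,"ty": 0.01,"tz": 0.006,"rx": 0,"ry": 0,"rz": 0,"gripper": -1},
    {"tx": 0,"ty": 0.01,"tz": 0.009,"rx": 0,"ry": 0,"rz": 0,"gripper": -1},
    {"tx": 0,"ty": 0.01,"tz": 0.012,"rx": 0,"ry": 0,"rz": 0,"gripper": -1},
    {"tx": 0,"ty": 0.01,"tz": 0.014,"rx": 0,"ry": 0,"rz": 0,"gripper": -1},
    {"tx": 0,"ty": 0.01,"tz": 0.014,"rx": 0,"ry": 0,"rz": 0,"gripper": -1},
    {"tx": 0,"ty": 0.01,"tz": 0.014,"rx": 0,"ry": 0,"rz": 0,"gripper": -1},
    {"tx": 0,"ty": 0.01,"tz": 0.014,"rx": 0,"ry": 0,"rz": 0,"gripper": -1},
  ],
)

```text
clock: 13.88
eef_pos: [0.5505, -0.2218, 0.0597]
ee_rot: [[-0.99, -0.138, 0.002], [-0.138, 0.99, -0.001], [-0.002, -0.001, -1.0]]
ft_force: [-4.7, -0.6, 17.5]
opening: -0.0002
finger_force: 8.8
```

That is a hard stop at 17.5 N. I check the button depth before releasing.

```bash
cat >> h.py <<'E'
def btn():
    im,W,d=wristW();hsv=cv2.cvtColor(im,cv2.COLOR_BGR2HSV).astype(int);h,sa=hsv[...,0],hsv[...,1]
    g=(h>45)&(h<85)&(sa>100)&(d>0)&(np.hypot(W[...,0]-.55,W[...,1]+.215)<.04)
    print("btn",g.sum(),np.percentile(W[g],[10,50,90],axis=0)[:,2]);return im
E
python3 -c "
from h import *
btn();go([.55,-.22,.3])"
```

```text
btn 1311 [0.07032497 0.07203842 0.07307442]
13.9333 [ 0.5505 -0.2217  0.0597] [[-0.99, -0.138, 0.002], [-0.138, 0.99, -0.001], [-0.002, -0.001, -1.0]] [-5.6 -0.2 17.6] 0.0001 shares [-8.000e-04  5.800e-03 -9.613e-01]
```

step_arm(
  increments=[
    {"tx": 0,"ty": 0,"tz": -0.03,"rx": 0,"ry": 0,"rz": 0,"gripper": -1},
    {"tx": 0,"ty": 0,"tz": -0.08,"rx": 0,"ry": 0,"rz": 0,"gripper": -1},
    {"tx": 0,"ty": 0,"tz": -0.14,"rx": 0,"ry": 0,"rz": 0,"gripper": -1},
    {"tx": 0,"ty": 0,"tz": -0.22,"rx": 0,"ry": 0,"rz": 0,"gripper": -1},
    {"tx": 0,"ty": 0,"tz": -0.3,"rx": 0,"ry": 0,"rz": 0,"gripper": -1},
    {"tx": 0,"ty": 0,"tz": -0.38,"rx": 0,"ry": 0,"rz": 0,"gripper": -1},
    {"tx": 0,"ty": 0,"tz": -0.42,"rx": 0,"ry": 0,"rz": 0,"gripper": -1},
    {"tx": 0,"ty": 0,"tz": -0.44,"rx": 0,"ry": 0,"rz": 0,"gripper": -1},
  ],
)

```text
clock: 14.6
eef_pos: [0.5509, -0.2203, 0.1688]
ee_rot: [[-0.99, -0.139, 0.003], [-0.139, 0.99, -0.0], [-0.003, -0.001, -1.0]]
ft_force: [0.4, 0.1, -0.0]
opening: -0.0
finger_force: 0.0
```

```bash
python3 -c "
from h import *
grab_frame('side')
btn();go([.55,-.22,.3]);s,_=grab_frame('side');cv2.imwrite('pics/s7.png',s)"
```

```text
btn 1542 [0.0771353  0.0783976  0.07935959]
14.7 [ 0.5502 -0.2201  0.1675] [[-0.99, -0.139, 0.001], [-0.139, 0.99, -0.0], [-0.001, -0.0, -1.0]] [-0.4 -0.2 -0.4] -0.0 shares [ 0.000e+00  5.000e-04 -5.302e-01]
```

View pics/s7.png

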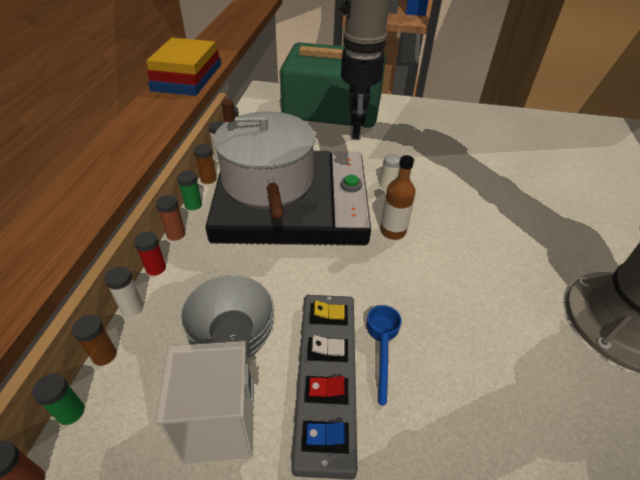

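The button sank 6 mm and came back out, and everything stands where it was. I check the rockers by side-camera depth, then hand in if blue and red are level.

Run:
```python
from h import *
im,d=grab_frame("side");ci=camera_info("side")
v,u=np.mgrid[:480,:640];P=np.stack([(u-ci["cx"])/ci["fx"]*d,(v-ci["cy"])/ci["fy"]*d,d],-1)
W=(P-np.array(ci["t"]))@np.array(ci["R"]);ex=np.array([.9905,.137]);ey=np.array([-.137,.9905]);S={}
for i,n in enumerate(("blue","red","white","yellow")):
    c=np.array([.5152,.3269])-i*.07*ey;a=(W[...,:2]-c)@ex;b=(W[...,:2]-c)@ey
    for k,g in(("near",(a>-.021)&(a<-.005)),("far",(a>.005)&(a<.021))):
        m=g&(abs(b)<.01)&(d>0)&(W[...,2]>.03);S[n,k]=np.polyfit(a[m],W[...,2][m],1)[0]
print({k:round(v,2) for k,v in S.items()})
if all(S[n,"near"]<-.34 and abs(S[n,"far"])<.09 for n in("blue","red")) and all(abs(S[n,"near"])<.1 for n in("white","yellow")): print(finish_job())
```

```text
{('blue', 'near'): np.float64(-0.35), ('blue', 'far'): np.float64(0.01), ('red', 'near'): np.float64(-0.32), ('red', 'far'): np.float64(0.03), ('white', 'near'): np.float64(-0.02), ('white', 'far'): np.float64(0.3), ('yellow', 'near'): np.float64(-0.02), ('yellow', 'far'): np.float64(0.21)}
```

The side-camera slopes read low: white far should be 0.42 and reads 0.30. Both blue and red far halves are level, and both were pressed to the hard stop at over 10 N, so I hand in.

```bash
python3 -c "
from h import *
print(finish_job())"
```

```text
the job is handed in; nothing more can be done
None
```

The job is handed in: I pressed the blue rocker and then the red one fully on to their hard stops, then pushed the green start button all the way in (about 6 mm) and it came back out; yellow and white stayed off, and nothing else was moved.

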